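# Draw the mould off the finished candle

## Robot

A 6-joint arm with a two-finger parallel gripper is mounted at the origin on a cart in front of the work surface, level with it; the furniture and walls round the work are solid. World frame = base frame: x ahead of the robot, y to its left, z up, the work surface at z = 0. Lengths are in m, angles in rad, forces in N, time in s.
With the tool pointing down it reaches from about 0.4 to 0.825 m from the base axis. Payload 7 kg.
Tool frame: the origin (TCP) lies midway between the tips of the shut fingers; the grasp point (between the pads) lies 19 mm behind it (arm.pinch_z is the distance from the TCP to the grasp point, in m); z points along the fingers, y is the line along which they close (so a half turn about z gives the same grasp; the last joint's range is limited). The gripper opens to 85 mm and grips with 20 to 120 N. Pads are 22 mm wide; open, the fingers measure 114 mm over their backs; the gripper's body (76 mm by 85 mm) begins 54 mm behind the grasp point. The pads swing forward as they close: fully open they stand 13 mm farther back than shut.
Start: joints at [-1.031, 0.359, 0.012, 0, -1.224, -0.288], TCP at [0.168, -0.654, 0.231] pointing down, gripper open.
Joint ranges: [-3.07, 3.07], [-1.43, 2.12], [-1.02, 1.25], [-3.03, 1.67], [-3.05, -0], [-3.03, 3.03]. Speed limits (rad/s): [2.39, 2.39, 3.01, 3.14, 3.14, 3.14].

## Interface

Orientations are given as a rotation vector (axis times angle).
In Python, from cell import arm gives the robot as it stands.
- The arm moves only by the tool tcp_steps, called after ">>>" by a JSON object that holds its "op" and its "data". Schema: {"type":"object","properties":{"offsets":{"type":"array","items":{"type":"object","properties":{"x":{"type":"number"},"y":{"type":"number"},"z":{"type":"number"},"rx":{"type":"number"},"ry":{"type":"number"},"rz":{"type":"number"}},"additionalProperties":false},"minItems":1,"maxItems":20},"jaw":{"type":"number"},"grip_force":{"type":"number"},"only":{"type":"string"},"quiet":{"type":"boolean"},"lines":{"type":"string"}},"required":["offsets"],"additionalProperties":false}. offsets is a list of rows, 1 to 20 of them, each an object with the fields x, y, z (the shift in m), rx, ry, rz (a rotation vector in rad); a field left out counts as zero; each row is the pose to reach, as a shift and turn from the pose commanded when the call began, along the tool's axes at that moment; what a row does not reach only later rows make up. A row lasts 1/8 s, in which the tool goes at most 0.0625 m and 0.188 rad, less where a joint would pass 70% of its speed; a pose out of reach is approached as far as the arm can. jaw is the finger opening in m, set as the call begins (left out keeps the last). The fingers move at their own pace and stop on an object; grip_force is the grip in N (left out, the last holds). Time passes only in rows, so rows that do not move let the fingers close. The tool returns the time, the measured TCP pose, the force, the opening and the grip force at its end. only (a regular expression) keeps the lines of the reply that match it, lines (a string "A,B") keeps lines A to B, and quiet returns only ok. Input that does not fit is refused with a message, and nothing moves.
- arm.get_state(): the state, without advancing time (a new reading comes with each control period).
- arm.capture(name): name is "side" or "top"; returns the picture (400x640x3 uint8, red, green, blue); there is no depth.
- arm.camera_params(name): a dict with "K" (3x3 intrinsics, pixels), "extrinsics" (4x4, takes a point from camera to world coordinates). Camera axes: x right, y down, z forward; pixel columns grow to the right and rows downward; lengths in m; the calibration is good to about 2 mm. A picture is of the moment at which its call begins. camera_params takes no time and is no camera call.
- arm.sign_off(): hands the job in; it is judged then, once.
Trained networks look in the newest picture that a camera, given by its name, has taken for a name from the list of things; names that differ only in an ending like _2 or _b are one class to them, and where a whole thing is asked for, a point or a joint stands for the part that bears it (a point fixed in the world has none). Each returns a list of dicts, best first, with "conf" (0 to 1); they miss things now and then, are a little off and sometimes report something else, mostly with a low value. They report only what shows in the picture. A call takes as long as a camera call. They do not tell look-alikes from the thing itself.
- arm.cut_out(camera, name): "region" (400x640 bool, what is visible of it) and "box" ([left, top, right, bottom] in pixels, round what is visible of it).
- arm.mark_of(camera, name): "uv" ([column, row] in pixels: a listed point, or the origin of a listed thing).
The state is a dict: "clock": time; "joint_pos": joint angles; "dq": joint speeds; "joint_torque": joint torques, N m; "tool_pos": TCP position; "eef_rot": TCP orientation; "contact_force": force on the tool from outside, world axes, zero at the start; "ft_torque": the same for the moment, N m; "opening": finger opening in m; "finger_force": force on a finger pad.
Only numpy, scipy, OpenCV 4.12 (cv2) and the standard library are available. Lean on these libraries where they do the work, as an engineer would, in place of code of your own. Each camera call takes 0.05 s, during which the arm holds its last target. There are 200 camera calls.

## Task

The green candle has set: draw its aluminium tube mould straight up off it, leaving the candle standing where it is although it drags in the mould. Then set the empty mould down upright on the middle of the round cork mat, not dropping it, and let go. The other mould, with the cream candle, is still setting: do not disturb it.

Things in the scene. Friction and masses are not known exactly. Their poses are not given: they have to be found in the camera images.
- mould: open aluminium tube standing round the green candle: 58 mm outer diameter, 92 mm tall, wall 2.5 mm, foot 61 mm wide up to 8 mm height; 0.15 kg, rigid. Grip it across the outside below its rim, e.g. 70 mm above its foot; the candle stands 8 mm out above the rim. Sprung wipers inside drag on the candle (about 1 N). Origin: centre of its foot; z is its axis, up; round, so yaw is free
- candle: dark green pillar candle in the mould, loose, standing on the worktop: 46 mm diameter, 100 mm tall, with a 6 mm wick stub on top; about 0.2 kg, its weight holds it down in a straight lift, but a sideways pull drags or tips it. The foot of the mould must rise more than 106 mm to be clear of it. Origin: centre of its underside; z up
- cork_mat: round brown cork mat fixed on the worktop, 130 mm diameter, 8 mm thick; origin: centre of its underside, so its top is at z = 0.008 in its frame
- mould_setting: bystander: a mould just like the other, but with a cream candle in it, one loose piece, 61 mm diameter, 92 mm tall, wick up to 106 mm; origin: centre of its foot. Leave it alone
Mind the look-alikes: they are no part of the job. What is meant by the cork_mat is not red, and is the smaller of those in its own colour.

How it is judged:
On the way:
1. the mould is lifted clear above the candle, which still stands on the worktop (z of mould in the frame of candle above 0.106 m and height (world z) of candle below 0.008 m and angle between candle's own z axis and vertical below 0.17 rad), for 0.1 s.
At the end, for the whole second after the job is handed in: The mould stands upright (within 0.1 rad) and at rest on the cork mat, its axis within 30 mm of the mat's centre, released; the green candle stands upright on the worktop within 25 mm of where it was; the setting mould stands upright within 20 mm of where it was (horizontal distance between mould and cork_mat below 0.03 m and z of mould in the frame of cork_mat between 0.003 and 0.014 m and angle between each of mould, candle, mould_setting's own z axis and vertical below 0.1 rad and distance of candle from where it was at the start of the episode below 0.025 m and distance of mould_setting from where it was at the start of the episode below 0.02 m and linear speed of each of mould, candle below 0.02 m/s and contact force between the fingers and mould below 0.1 N); the robot touches nothing.
It fails at once if the green candle is lifted more than 15 mm off the worktop (height (world z) of candle above 0.015 m).
It fails at once if the green candle is tipped by more than 0.35 rad (angle between candle's own z axis and vertical above 0.35 rad).
It fails at once if the setting mould is moved more than 20 mm (distance of mould_setting from where it was at the start of the episode above 0.02 m).
It fails at once if the mould is dropped: let go with its foot more than 20 mm above the mat's top (horizontal distance between mould and cork_mat below 0.09 m and z of mould in the frame of cork_mat above 0.028 m and contact force between the fingers and mould below 0.1 N).
It also fails if it takes over 38 s, if anything falls off the work surface, if the arm or the gripper's body presses on something with over 40 N, if the wrist force passes 120 N, or if a joint passes its speed limit or range.

## Working session

There is one attempt and no reset: what is moved stays moved. The work goes in short steps, Python scripts to look and compute and a tool call to move; the robot and the scene stay as the last step left them, time stands still between calls to the robot, and variables do not carry over. Pictures are saved under pics/ and viewed, at most 10 in all, crops included, and the job is handed in when it is done.

```bash
mkdir -p pics
```

Create h.py:
```python
import numpy as np,cv2
from cell import arm
def ray(cam,uv,z):
    p=arm.camera_params(cam);K=np.array(p["K"]);T=np.array(p["extrinsics"])
    d=T[:3,:3]@np.linalg.solve(K,[uv[0],uv[1],1.]);o=T[:3,3]
    return o+d*(z-o[2])/d[2]
def proj(cam,X):
    p=arm.camera_params(cam);K=np.array(p["K"]);T=np.linalg.inv(np.array(p["extrinsics"]))
    c=K@(T[:3,:3]@np.array(X)+T[:3,3]);return c[:2]/c[2]
```

Run:
```python
from h import *
ims=[]
for c in("top","side"):
    im=arm.capture(c);ims.append(im);cv2.imwrite(f"pics/{c}0.png",im[:,:,::-1])
    print(c,arm.camera_params(c)["extrinsics"][:3] if 0 else np.round(np.array(arm.camera_params(c)["extrinsics"])[:3,3],3))
    for n in("mould","candle","cork_mat","mould_setting"):
        for d,m in zip(arm.cut_out(c,n)[:4],arm.mark_of(c,n)[:4]+[None]*4):
            print(n,round(d["conf"],2),d["box"],m and (round(m["conf"],2),np.round(m["uv"],1),ray(c,m["uv"],0).round(3)))
s=arm.get_state();print(s["clock"],s["tool_pos"],s["eef_rot"],s["opening"],arm.pinch_z)
```

```text
top [0.346 0.03  0.978]
mould 0.87 [224.7, 152.7, 248.6, 187.9] (0.64, array([234.3, 172.7]), array([0.532, 0.231, 0.   ]))
cork_mat 0.83 [306.0, 167.7, 363.2, 226.4] (0.96, array([333.9, 195.1]), array([ 0.479, -0.001,  0.   ]))
cork_mat 0.72 [390.1, 214.9, 447.6, 272.1] (0.75, array([419.2, 241.6]), array([ 0.37 , -0.196,  0.   ]))
cork_mat 0.7 [170.2, 205.3, 244.9, 286.7] (0.71, array([211.3, 244.2]), array([0.367, 0.28 , 0.   ]))
mould_setting 0.89 [412.2, 161.0, 447.6, 193.3] (0.93, array([424.1, 181.4]), array([ 0.51 , -0.212,  0.   ]))
side [0.059 0.652 0.389]
mould 0.92 [203.5, 213.8, 242.3, 272.9] (0.8, array([224.4, 260. ]), array([0.541, 0.224, 0.   ]))
candle 0.7 [209.9, 212.0, 232.3, 224.9] None
candle 0.21 [205.9, 212.6, 243.1, 273.0] None
cork_mat 0.88 [367.4, 191.7, 415.1, 218.0] (0.76, array([311.7, 222.5]), array([ 0.484, -0.004,  0.   ]))
cork_mat 0.82 [286.6, 208.9, 344.5, 236.5] (0.67, array([270.2, 309.6]), array([0.372, 0.293, 0.   ]))
cork_mat 0.72 [216.6, 274.1, 327.4, 345.6] (0.58, array([389.6, 205. ]), array([ 0.366, -0.196,  0.   ]))
mould_setting 0.97 [334.4, 156.3, 354.9, 199.5] (0.96, array([345.2, 191.7]), array([ 0.509, -0.219,  0.   ]))
0.9 [ 0.16813351 -0.6537138   0.23133508] [-3.94460385e-01  3.11672813e+00 -7.38077154e-05] 0.08546991745449288 0.0187
```

View pics/top0.png

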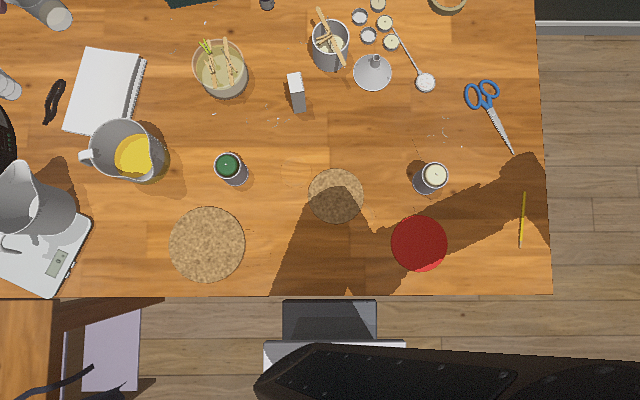

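View pics/side0.png

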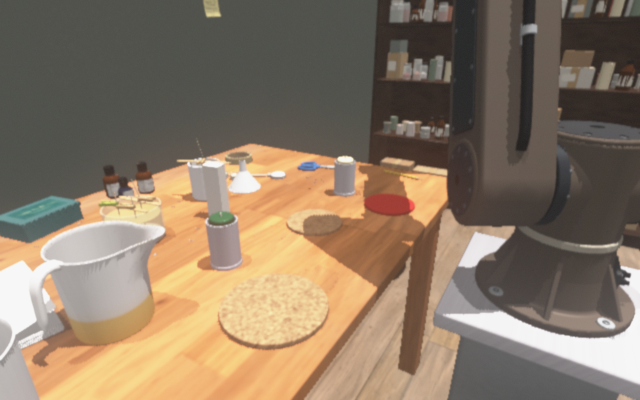

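The top view shows the green candle at (227,165) in its mould, the cream one at (434,175) and a red mat at (419,243). There are two brown mats: a large one at (207,244) and a small one at (336,196), which is the target. The side view agrees, with the green mould at (224,240) and the small mat at (314,222).

Run:
```python
from h import *
from scipy.optimize import least_squares
t=np.linspace(0,2*np.pi,60)
def disc(r,x,y,z):return [[x+r*np.cos(a),y+r*np.sin(a),z] for a in t]
def box(cam,pts):
    q=np.array([proj(cam,p) for p in pts]);return np.r_[q.min(0),q.max(0)]
B={c:[(d["conf"],np.array(d["box"])) for d in arm.cut_out(c,"x")] if 0 else None for c in("top",)}
for n,g,shape in(("mould",(.534,.228),lambda x,y:disc(.0305,x,y,0)+disc(.029,x,y,.092)),("cork_mat",(.479,-.001),lambda x,y:disc(.065,x,y,0)+disc(.065,x,y,.008))):
    for cams in(("top",),("side",)):
        c=cams[0];arm.capture(c)
        D=arm.cut_out(c,n);gp=proj(c,[*g,.02])
        d=min(D,key=lambda d:np.linalg.norm((np.array(d["box"])[:2]+np.array(d["box"])[2:])/2-gp))
        b=np.array(d["box"]);w=np.array([1,1 if n!="mould" or 0 else (0 if c=="side" else 1),1,1.])
        r=least_squares(lambda p:(box(c,shape(*p))-b)*w,g,loss="soft_l1")
        print(n,c,r.x.round(4),r.fun.round(1))
for c in("top","side"):
    im=arm.capture(c).astype(int);p=proj(c,[.534,.228,.1])
    m=(im[:,:,1]>im[:,:,0]*1.5)&(im[:,:,1]>im[:,:,2]*1.1);yy,xx=np.nonzero(m);k=np.hypot(xx-p[0],yy-p[1])<25
    xx,yy=xx[k],yy[k];print("green",c,k.sum(),xx.min(),xx.max(),yy.min(),yy.max(),ray(c,(xx.mean(),yy.mean()),.1).round(4))
print("jug",ray("top",(160,150),.1),ray("top",(168,165),.0))
```

```text
mould top [0.5305 0.2214] [-1.4  1.5  1.9 -2.3]Traceback (most recent call last):
  File "<stdin>", line 14, in <module>
    return func(*args, **kwargs)
    result = trf(vector_fun.fun, vector_fun.jac, x0, f0, J0, lb, ub, ftol, xtol,
                 gtol, max_nfev, x_scale, loss_function, tr_solver,
                 tr_options.copy(), verbose, callback=callback_wrapped)
    return trf_no_bounds(
        fun, jac, x0, f0, J0, ftol, xtol, gtol, max_nfev, x_scale,
        loss_function, tr_solver, tr_options, verbose, callback=callback)
    J = jac(x)
    self._update_jac()
    ~~~~~~~~~~~~~~~~^^
    self.J = self.jac_wrapped(xp_copy(self.x), f0=self.f)
             ~~~~~~~~~~~~~~~~^^^^^^^^^^^^^^^^^^^^^^^^^^^^
    J, dct = approx_derivative(
             ~~~~~~~~~~~~~~~~~^
        self.fun,
        ^^^^^^^^^
    ...<2 lines>...
        **self.finite_diff_options,
        ^^^^^^^^^^^^^^^^^^^^^^^^^^^
    )
    ^
    J, _nfev = _dense_difference(fun_wrapped, x0, f0, h,
               ~~~~~~~~~~~~~~~~~^^^^^^^^^^^^^^^^^^^^^^^^
                             use_one_sided, method,
                             ^^^^^^^^^^^^^^^^^^^^^^
                             mf)
                             ^^^
    df = [f_eval - f0 for f_eval in f_evals]
                                    ^^^^^^^
    f = np.atleast_1d(self.fun(x, *self.args, **self.kwargs))
                      ~~~~~~~~^^^^^^^^^^^^^^^^^^^^^^^^^^^^^^
    return np.atleast_1d(self.fun(x))
                         ~~~~~~~~^^^
    return self.f(x, *self.args, **self.kwargs)
           ~~~~~~^^^^^^^^^^^^^^^^^^^^^^^^^^^^^^
  File "<stdin>", line 14, in <lambda>
  File "<stdin>", line 6, in box
  File "h.py", line 8, in proj
    p=arm.camera_params(cam);K=np.array(p["K"]);T=np.linalg.inv(np.array(p["extrinsics"]))
ValueError: time passes only in moves, steps and waits
```

```bash
sed -i 's/arm.camera_params(cam)/P[cam]/; 2a P={c:arm.camera_params(c) for c in ("top","side")}' h.py
```

Create meas.py:
```python
from h import *
from scipy.optimize import least_squares
t=np.linspace(0,2*np.pi,60)
def disc(r,x,y,z):return [[x+r*np.cos(a),y+r*np.sin(a),z] for a in t]
def box(cam,pts):
    q=np.array([proj(cam,p) for p in pts]);return np.r_[q.min(0),q.max(0)]
for c in("top","side"):
    im=arm.capture(c).astype(int);p=proj(c,[.534,.228,.1])
    m=(im[:,:,1]>im[:,:,0]*1.5)&(im[:,:,1]>im[:,:,2]*1.1);yy,xx=np.nonzero(m);k=np.hypot(xx-p[0],yy-p[1])<25
    xx,yy=xx[k],yy[k];print("green",c,k.sum(),xx.min(),xx.max(),yy.min(),yy.max(),ray(c,(xx.mean(),yy.mean()),.1).round(4))
    for n,g,shape in(("mould",(.534,.228),lambda x,y:disc(.0305,x,y,0)+disc(.029,x,y,.092)),("cork_mat",(.479,-.001),lambda x,y:disc(.065,x,y,0)+disc(.065,x,y,.008))):
        gp=proj(c,[*g,.02])
        d=min(arm.cut_out(c,n),key=lambda d:np.linalg.norm((np.array(d["box"])[:2]+np.array(d["box"])[2:])/2-gp))
        b=np.array(d["box"]);w=np.array([1,0 if (n,c)==("mould","side") else 1,1,1.])
        r=least_squares(lambda p:(box(c,shape(*p))-b)*w,g,loss="soft_l1")
        print(n,c,b,r.x.round(4),r.fun.round(1))
print("jug",ray("top",(160,150),.1),ray("top",(168,165),.0),arm.get_state()["clock"])
```

```bash
python3 meas.py
```

```text
green top 252 217 235 155 174 [0.5308 0.2284 0.1   ]
mould top [214.7 152.  249.9 187.6] [0.5291 0.2246] [-0.1  0.6  0.1 -0.6]
cork_mat top [307.8 165.6 366.1 224.2] [ 0.4787 -0.0077] [ 0.9  1.3 -1.  -1.2]Traceback (most recent call last):
  File "meas.py", line 10, in <module>
    xx,yy=xx[k],yy[k];print("green",c,k.sum(),xx.min(),xx.max(),yy.min(),yy.max(),ray(c,(xx.mean(),yy.mean()),.1).round(4))
                                              ~~~~~~^^
    return umr_minimum(a, axis, None, out, keepdims, initial, where)
ValueError: zero-size array to reduction operation minimum which has no identity
```

>>> {"op": "tcp_steps", "data": {"offsets": [{"x":-0.365,"y":0.169,"z":-0.02},{"x":-0.365,"y":0.169,"z":-0.02},{"x":-0.365,"y":0.169,"z":-0.02},{"x":-0.365,"y":0.169,"z":-0.02},{"x":-0.365,"y":0.169,"z":-0.02},{"x":-0.365,"y":0.169,"z":-0.02},{"x":-0.365,"y":0.169,"z":-0.02},{"x":-0.53,"y":0.488,"z":-0.02,"rz":0.252},{"x":-0.53,"y":0.488,"z":-0.02,"rz":0.252},{"x":-0.53,"y":0.488,"z":-0.02,"rz":0.252},{"x":-0.53,"y":0.488,"z":-0.02,"rz":0.252},{"x":-0.53,"y":0.488,"z":-0.02,"rz":0.252},{"x":-0.53,"y":0.488,"z":-0.02,"rz":0.252},{"x":-0.569,"y":0.763,"rz":0.252},{"x":-0.569,"y":0.763,"rz":0.252},{"x":-0.569,"y":0.763,"rz":0.252},{"x":-0.569,"y":0.763,"rz":0.252},{"x":-0.569,"y":0.763,"rz":0.252},{"x":-0.569,"y":0.763,"rz":0.252}], "jaw": 0.085}}

```text
clock: 3.68
tool_pos: [0.5286, 0.229, 0.2309]
eef_rot: [0.004, -3.141, 0.0]
contact_force: [-0.6, -0.9, 0.6]
opening: 0.085
finger_force: 0.0
```

```bash
sed -i 's/^    xx,yy=xx\[k\]/    if k.any(): xx,yy=xx[k]/; s/^for c in("top","side"):/for c in("side",):/; s/>im\[:,:,0\]\*1.5/>im[:,:,0]*1.3/' meas.py
python3 meas.py; python3 -c "
from h import *
s=arm.get_state();print(s['tool_pos'],s['eef_rot'],s['joint_pos'],s['contact_force'])
im=arm.capture('side')[120:300,120:360]
for z in (0,.092):
  for a in np.linspace(0,6.28,40):
    u=proj('side',[.530+.029*np.cos(a),.2265+.029*np.sin(a),z]).round().astype(int)-[120,120];im=im.copy();cv2.circle(im,tuple(map(int,u)),0,(255,0,0),-1)
cv2.imwrite('pics/s1.png',cv2.resize(im,None,fx=3,fy=3,interpolation=0)[:,:,::-1])"
```

```text
green side 79 211 229 213 220 [0.5305 0.233  0.1   ]
mould side [203.9 215.8 240.2 271.4] [0.5335 0.2301] [-0.7 -0.   0.8 -0.1]
cork_mat side [288.5 207.1 340.3 236.6] [ 0.4791 -0.0075] [-1.8  0.9  1.8 -1.1]
jug [0.56201632 0.36652797 0.1       ] [0.5508686  0.38491686 0.        ] 3.825
[0.52910693 0.22647361 0.23140487] [-6.27108388e-04 -3.14158650e+00  1.23512060e-04] [ 7.44223071e-01  1.96074733e-01 -2.12474097e-01  5.85204948e-05
 -1.16230525e+00 -2.31544188e+00] [ 0.30079008  0.04276054 -0.38150774]
```

View pics/s1.png

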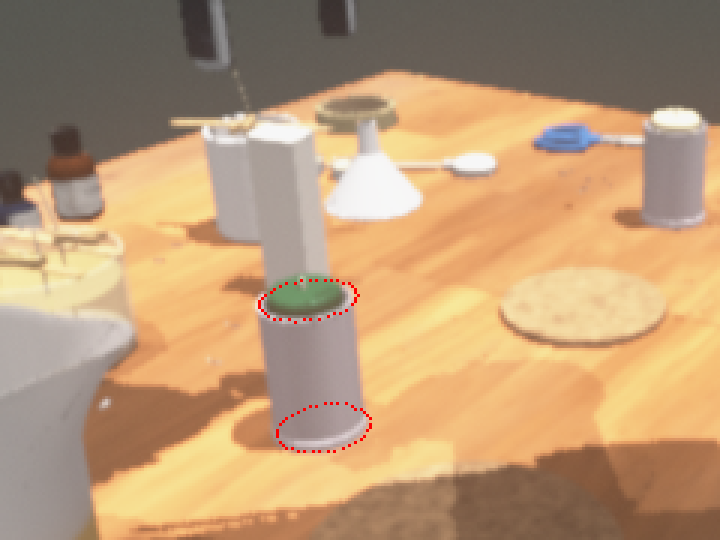

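The crop shows the modelled rim (58,302→308,300) and foot outlines falling on the mould within about a pixel. The fingers hang open above it. Next I descend.

>>> {"op": "tcp_steps", "data": {"offsets": [{"x":-0.001,"y":0.001,"z":0.04},{"x":-0.002,"y":0.0015,"z":0.08},{"x":-0.002,"y":0.0015,"z":0.11},{"x":-0.002,"y":0.0015,"z":0.13},{"x":-0.002,"y":0.0015,"z":0.15},{"x":-0.002,"y":0.0015,"z":0.165},{"x":-0.002,"y":0.0015,"z":0.175},{"x":-0.002,"y":0.0015,"z":0.181},{"x":-0.002,"y":0.0015,"z":0.181},{"x":-0.002,"y":0.0015,"z":0.181}]}}

```text
clock: 5.12
tool_pos: [0.5314, 0.2288, 0.0508]
eef_rot: [0.0, 3.141, 0.001]
contact_force: [-0.6, -0.1, 0.4]
opening: 0.0851
finger_force: 0.0
```

Run:
```python
from h import *
im=np.hstack([arm.capture('side')[130:300,140:330],arm.capture('top')[100:270,130:320]])
cv2.imwrite('pics/s2.png',cv2.resize(im,None,fx=2,fy=2)[:,:,::-1])
```

```text
(no output)
```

View pics/s2.png

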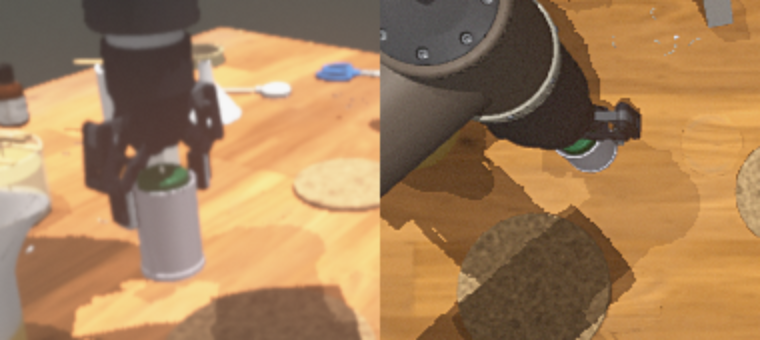

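The side half shows the fingers straddling the mould on either side (left at 125,205 and right at 205,165) with the body above the candle. The top half agrees. Next I close the gripper.

>>> {"op": "tcp_steps", "data": {"offsets": [{},{},{},{},{},{}], "jaw": 0.04, "grip_force": 40}}

```text
clock: 5.98
tool_pos: [0.5313, 0.2285, 0.0509]
eef_rot: [0.0, 3.141, 0.0]
contact_force: [-2.6, -0.6, 6.5]
opening: 0.0578
finger_force: 42.3
```

>>> {"op": "tcp_steps", "data": {"offsets": [{"z":-0.004},{"z":-0.01},{"z":-0.018},{"z":-0.026},{"z":-0.034},{"z":-0.042}]}}

```text
clock: 6.72
tool_pos: [0.5311, 0.2285, 0.0929]
eef_rot: [0.0, 3.141, 0.0]
contact_force: [1.1, 0.4, -3.4]
opening: 0.058
finger_force: 43.4
```

Run:
```python
from h import *
im=np.hstack([arm.capture('side')[100:300,140:330],arm.capture('top')[70:270,130:320]])
cv2.imwrite('pics/s3.png',cv2.resize(im,None,fx=2,fy=2)[:,:,::-1])
```

```text
(no output)
```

View pics/s3.png

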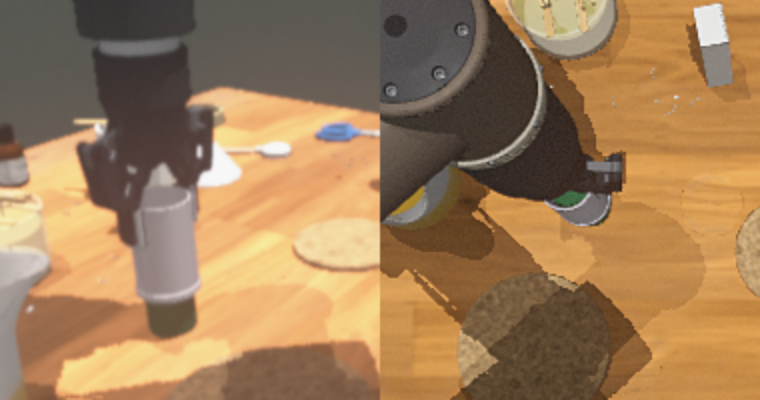

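The side half shows the mould raised about 40 mm. The green candle's foot is still at the same row (267 in the full picture), so it is standing. I continue straight up.

>>> {"op": "tcp_steps", "data": {"offsets": [{"z":-0.008},{"z":-0.016},{"z":-0.024},{"z":-0.032},{"z":-0.04},{"z":-0.048},{"z":-0.056},{"z":-0.064},{"z":-0.072},{"z":-0.082},{"z":-0.092},{"z":-0.1},{"z":-0.1},{"z":-0.1}]}}

```text
clock: 8.57
tool_pos: [0.5309, 0.2284, 0.192]
eef_rot: [-0.0, -3.141, 0.0]
contact_force: [0.4, -0.2, -2.9]
opening: 0.0579
finger_force: 43.5
```

Run:
```python
from h import *
im=np.hstack([arm.capture('side')[60:300,140:350],arm.capture('top')[70:310,130:380]])
cv2.imwrite('pics/s4.png',cv2.resize(im,None,fx=1.7,fy=1.7)[:,:,::-1])
```

```text
(no output)
```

View pics/s4.png

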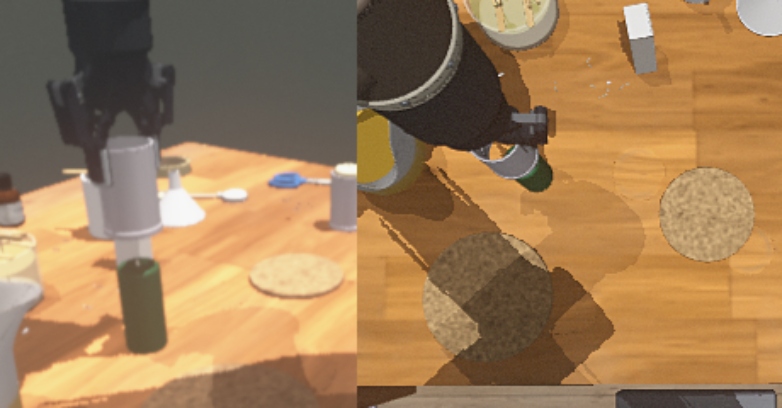

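The mould is fully clear of the green candle, which stands at (143,305) in the left crop. The free mat is at (707,214) in the right crop. I carry the mould over to it.

>>> {"op": "tcp_steps", "data": {"offsets": [{"x":0.003,"y":-0.012},{"x":0.009,"y":-0.04},{"x":0.018,"y":-0.08},{"x":0.027,"y":-0.12},{"x":0.036,"y":-0.16},{"x":0.044,"y":-0.195},{"x":0.049,"y":-0.22},{"x":0.052,"y":-0.233},{"x":0.052,"y":-0.233},{"x":0.052,"y":-0.233}]}}

```text
clock: 9.93
tool_pos: [0.4792, -0.0044, 0.1924]
eef_rot: [0.0, 3.141, 0.0]
contact_force: [-0.0, -0.4, -1.9]
opening: 0.0578
finger_force: 43.6
```

Run:
```python
from h import *
print("mat",ray("top",(335.9,195.9),.008),)
s=arm.get_state();tp=np.array(s['tool_pos']);print(tp,s['clock'])
im=arm.capture('side');d=arm.cut_out('side','mould')
for q in d[:3]: print(q['conf'],np.round(q['box'],1))
print("expect foot front",proj('side',[tp[0],tp[1],tp[2]-.051]),"rim",proj('side',[tp[0],tp[1],tp[2]+.041]))
for q in arm.cut_out('side','cork_mat')[:3]: print(np.round(q['box'],1))
im=im[60:260,220:420].copy()
for x,y,z,r in((tp[0],tp[1],tp[2]-.051,.0305),(tp[0],tp[1],tp[2]+.041,.029),(.479,-.006,.008,.065)):
  for a in np.linspace(0,6.28,50):
    u=proj('side',[x+r*np.cos(a),y+r*np.sin(a),z]).round().astype(int)-[220,60];cv2.circle(im,tuple(map(int,u)),0,(255,0,0),-1)
cv2.imwrite('pics/s5.png',cv2.resize(im,None,fx=3,fy=3,interpolation=0)[:,:,::-1])
```

```text
mat [ 0.47573969 -0.00517262  0.008     ]
[ 0.47915048 -0.00436569  0.19239057] 9.925
0.58 [299.8 118.2 326.1 170.9]
expect foot front [313.29788098 165.2357719 ] rim [313.00885083 123.08062367]
[366.1 191.6 412.8 215.2]
[283.8 208.9 343.3 236.6]
[216.6 274.9 327.9 346.8]
```

View pics/s5.png

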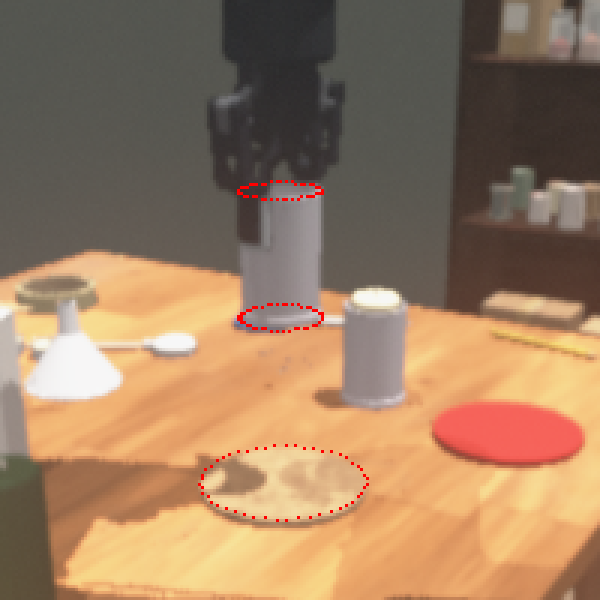

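The overlay matches the held mould (rim ~190, foot ~318) and the mat (285,483), so there was no slip and the mould is centred. Next I lower it 133 mm, slowly at the end.

>>> {"op": "tcp_steps", "data": {"offsets": [{"x":0.001,"z":0.01},{"x":0.001,"z":0.03},{"x":0.001,"z":0.055},{"x":0.001,"z":0.08},{"x":0.001,"z":0.1},{"x":0.001,"z":0.115},{"x":0.001,"z":0.123},{"x":0.001,"z":0.127},{"x":0.001,"z":0.129},{"x":0.001,"z":0.13},{"x":0.001,"z":0.131},{"x":0.001,"z":0.131}]}}

```text
clock: 11.58
tool_pos: [0.4782, -0.0044, 0.0615]
eef_rot: [0.0, 3.141, 0.0]
contact_force: [-0.5, -0.2, -2.4]
opening: 0.058
finger_force: 43.6
```

>>> {"op": "tcp_steps", "data": {"offsets": [{"z":0.0005},{"z":0.001},{"z":0.0015},{"z":0.002},{"z":0.0025},{"z":0.0025},{"z":0.0025}]}}

```text
clock: 12.45
tool_pos: [0.4781, -0.0045, 0.0589]
eef_rot: [0.0, 3.141, 0.0]
contact_force: [-0.1, 0.6, 0.3]
opening: 0.058
finger_force: 43.7
```

>>> {"op": "tcp_steps", "data": {"offsets": [{"z":0.0005},{"z":0.001},{"z":0.001},{"z":0.001}]}}

```text
clock: 12.95
tool_pos: [0.4783, -0.0045, 0.0588]
eef_rot: [-0.0, 3.141, -0.0]
contact_force: [-4.3, -0.7, 13.0]
opening: 0.058
finger_force: 44.7
```

The mould is firmly seated at 13 N. I relieve the preload and open.

>>> {"op": "tcp_steps", "data": {"offsets": [{"z":-0.0005},{"z":-0.001},{"z":-0.001}]}}

```text
clock: 13.32
tool_pos: [0.4782, -0.0045, 0.0589]
eef_rot: [0.0, 3.141, -0.0]
contact_force: [-0.9, -0.6, 3.0]
opening: 0.0583
finger_force: 43.9
```

>>> {"op": "tcp_steps", "data": {"offsets": [{},{},{},{},{}], "jaw": 0.085}}

```text
clock: 13.95
tool_pos: [0.4781, -0.0045, 0.0588]
eef_rot: [0.0, 3.142, 0.0]
contact_force: [0.4, -0.5, -0.3]
opening: 0.0851
finger_force: 0.0
```

Released. Now I retract straight up.

>>> {"op": "tcp_steps", "data": {"offsets": [{"z":-0.008},{"z":-0.025},{"z":-0.05},{"z":-0.08},{"z":-0.11},{"z":-0.14},{"z":-0.16},{"z":-0.16},{"z":-0.16},{"z":-0.16}]}}

```text
clock: 15.2
tool_pos: [0.4776, -0.0046, 0.2181]
eef_rot: [-0.0, -3.14, 0.001]
contact_force: [-0.5, -0.1, 0.1]
opening: 0.085
finger_force: 0.0
```

Run:
```python
from h import *
im=np.hstack([arm.capture('side')[100:300,180:430],arm.capture('top')[100:300,200:460]])
cv2.imwrite('pics/s6.png',cv2.resize(im,None,fx=1.5,fy=1.5)[:,:,::-1])
for c in("side","top"):
    for n in("mould","mould_setting"):
        for q in arm.mark_of(c,n)[:2]: print(c,n,round(q['conf'],2),ray(c,q['uv'],.008 if n=="mould" else 0).round(3))
```

```text
side mould 0.71 [ 0.484 -0.005  0.008]
side mould_setting 0.89 [ 0.505 -0.213  0.   ]
top mould 0.67 [ 0.485 -0.006  0.008]
top mould_setting 0.78 [ 0.504 -0.21   0.   ]
top mould_setting 0.47 [ 0.481 -0.012  0.   ]
```

View pics/s6.png

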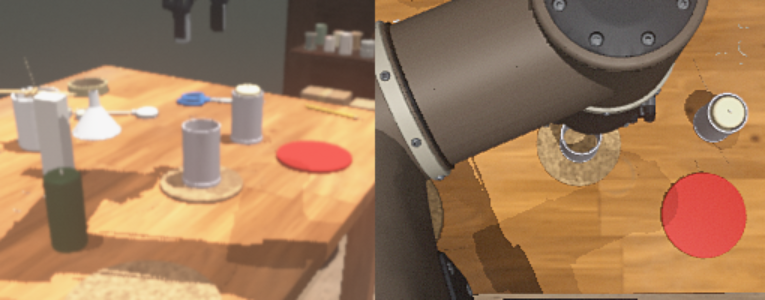

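The empty mould stands upright on the middle of the small mat at (201,185). The green candle stands at (66,210) and the cream mould is untouched at (247,113). I hand the job in.

```bash
python3 -c "
from cell import arm
print(arm.sign_off())"
```

```text
the job is handed in; nothing more can be done
None
```

I drew the mould straight up off the green candle, which stayed standing, then set it upright on the middle of the small cork mat and let go; the cream mould was not touched, and I handed the job in at about 15 s (no verdict was returned).

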